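Clear and open the air vent of the chilled display

TASK

A milk bottle has been left standing on the air vent of the chilled display. Stand it gently, upright, in the free part of the wooden crate with the other two bottles; then open the vent fully by pressing a fingertip down on the sunk, handleless damper plate in the vent's window and sliding it away from the grille until it meets its stop. Press firmly enough to drag the plate but never hard, since more than 16 N anywhere on the vent bends it, leave the other things where they are, and let go of everything at the end.

Things in the scene. Friction and masses are not known exactly. Their poses are not given: they have to be found in the camera images.
- vent: Low stainless-steel vent housing fixed to the counter, 110 mm (its x) by 310 mm (its y) by 30 mm high; origin at the centre of its underside, z up. Its top has a barred grille towards +y and a plain finger window. An aluminium damper plate lies under both and slides along y; dragging it takes about 5 N, and fingertips grip it with a friction coefficient of about 0.6 to 1. The vent bears at most 16 N.
- window (a point): Centre of the finger window, at the housing's top face (30 mm above the counter); axes as the vent's. 68 mm (x) by 130 mm (y), edge 2 mm thick. The bare damper plate always fills it. The plate's top lies 4.5 to 10.5 mm below this point and slopes up or down along y by up to 1.7 degrees, unmeasured: feel for it. It rests on a soft seal, yielding about 0.1 mm per newton; a press of 10 to 13 N is right.
- grille (a point): Centre of the barred grille (68 x 70 mm), level with the housing's top, 115 mm from the window's centre along the vent's +y. The bottle starts near here. Gaps of 6 mm: fingers do not fit in. With the vent open one sees the dark duct between the bars instead of the plate.
- damper (a joint): Travel of the damper plate in m along the vent's -y (away from the grille): 0 = shut, 0.060 = fully open, at its stop. Starts at 0 to 0.012. A flat patch of seven dark lines printed on the plate (44 x 38 mm) moves with it: its centre is at window y = 36 mm - travel. The plate stays where it is left.
- bottle: White milk bottle with a blue band and a metal cap, 50 mm diameter, 105 mm high, about 0.15 to 0.29 kg, round; the wall is straight from the foot to 60 mm up, then narrows to the neck. Origin at the centre of its foot, z up. Stands on the grille at the start, up to 25 mm off its centre.
- crate: Shallow wooden crate fixed to the counter, 250 mm (its x) by 150 mm (its y) by 40 mm high, walls 8 mm, floor 8 mm thick, a 16 mm square post in each inner corner; origin at the centre of its underside. The two other bottles stand at its +x end (about x = +70 mm, y = +-34 mm); the rest is free.
- free_spot (a point): Middle of the free part of the crate's floor, at crate x = -50 mm, y = 0, 8 mm above the counter.
- spare1: Bystander: a bottle like the first, standing in the crate at its +x end, +y side; origin at the centre of its foot.
- spare2: Bystander: a bottle like the first, standing in the crate at its +x end, -y side; origin at the centre of its foot.
- sandwich: Bystander: a packed sandwich, 50 x 100 x 75 mm high, standing on the counter; origin at the centre of its underside.
- card: Bystander: a blank white card on a small dark foot, 50 x 90 mm, 63 mm high; origin at the centre of its underside.
Not all that is in view belongs to the job. Leave any red look-alike of the bottle alone.

How it is judged (in metres and radians):
On the way, in this order (a step that is already met when the one before it is completed fails the run):
1. the bottle stands upright on the crate's floor, let go (x of bottle in the frame of crate between -0.1 and 0.1 m and y of bottle in the frame of crate between -0.055 and 0.055 m and z of bottle in the frame of crate below 0.012 m and angle between bottle's own z axis and vertical below 0.1 rad and contact force between the fingers and bottle below 0.1 N), for 0.2 s.
2. the damper plate is slid open to its stop (value of joint damper above 0.056 m), for 0.2 s.
At the end, for the whole second after the job is handed in: The damper plate is open to within 4 mm of its stop (joint above 0.056), and the bottle stands upright (within 0.1 rad), at rest, on the floor of the crate, inside its walls (value of joint damper above 0.056 m and x of bottle in the frame of crate between -0.1 and 0.1 m and y of bottle in the frame of crate between -0.055 and 0.055 m and z of bottle in the frame of crate below 0.012 m and angle between bottle's own z axis and vertical below 0.1 rad and linear speed of bottle below 0.02 m/s); the robot touches nothing.
It fails at once if more than 16 N on the vent or its damper plate (contact force between anything else and vent above 16 N).
It fails at once if the bottle is dropped or slammed into the crate (more than 40 N) (contact force between bottle and crate above 40 N).
It fails at once if a bottle in the crate is shifted by more than 25 mm or tipped (distance of any of spare1, spare2 from where it was at the start of the episode above 0.025 m or angle between any of spare1, spare2's own z axis and vertical above 0.3 rad).
It fails at once if the sandwich or the card is shifted by more than 20 mm (distance of any of sandwich, card from where it was at the start of the episode above 0.02 m).
It also fails if it takes over 72 s, if anything falls off the work surface, if the arm or the gripper's body presses on something with over 40 N, if the wrist force passes 120 N, or if a joint passes its speed limit or range.

ROBOT

A 6-joint arm with a two-finger parallel gripper is mounted at the origin on the work surface. World frame = base frame: x ahead of the robot, y to its left, z up, the work surface at z = 0. Lengths are in mm, angles in rad, forces in N, time in s.
With the tool pointing down it reaches from about 400 to 825 mm from the base axis. Payload 7 kg.
Tool frame: the origin (TCP) lies at the very end of the fingers, on their centre line; the grasp point (between the pads) lies 19 mm behind it; z points along the fingers, y is the direction in which the jaws open and shut (so a half turn about z gives the same grasp; the last joint's range is limited). The gripper opens to 88 mm and grips with 3 to 60 N. Pads are 19 mm wide; open, the fingers measure 130 mm over their backs; the gripper's body (78 mm by 193 mm) begins 47 mm behind the grasp point.
Start: joints at [-0.998, 0.359, 0.012, 0, -1.224, -0.288], TCP at [189.625, -647.794, 226.561] pointing down, gripper open.
Joint ranges: [-3.07, 3.07], [-1.43, 2.12], [-1.02, 1.25], [-3.03, 1.67], [-3.05, -0], [-3.03, 3.03]. Speed limits (rad/s): [2.39, 2.39, 3.01, 3.14, 3.14, 3.14].

INTERFACE

Orientations are given as a unit quaternion [x, y, z, w].
In Python, from plant import bot gives the robot as it stands. Calls block until the motion is done:
- bot.move_ptp(position, orientation): joint-space move of the TCP to a pose.
- bot.line_to(position, velocity=150, ori=None): straight line of the TCP; ori=None keeps the orientation; velocity is the mean speed in mm/s.
- bot.move_joints(angles): joint-space move.
- bot.move_gripper(opening, force=None): finger opening in mm; force is the grip in N (None keeps the last); returns when the fingers have stopped.
- bot.pause(seconds).
- bot.solve_ik(position, orientation): joint angles nearest the present ones, or None.
- bot.read_state(): the state.
- bot.camera(name): name is "side" or "top"; returns the picture (400x640x3 uint8, red, green, blue); there is no depth.
- bot.get_calibration(name): a dict with "fx", "fy", "cx", "cy" (pixels), "distortion" ([k1, k2, p1, p2, k3] as OpenCV has them; the pictures are not rectified), "view" (4x4, takes a point from world to camera coordinates). Camera axes: x right, y up, looking along -z (the intrinsics and any distortion apply to the point x, -y, -z); pixel columns grow to the right and rows downward; lengths in mm; the calibration is good to about 2 mm. A picture is of the moment at which its call begins. get_calibration takes no time and is no camera call.
A pose or a line that the arm cannot do raises bot.Unreachable and nothing moves.
- bot.close_job(): hands the job in, once; it reports no verdict.
The state is a dict: "t": time; "joint_pos": joint angles; "qvel": joint speeds; "tau": joint torques, N m; "tcp_pos": TCP position; "eef_rot": TCP orientation; "contact_force": force on the tool from outside, world axes, zero at the start; "moment": the same for the moment, N m; "width": finger opening in mm.
Only numpy, scipy, OpenCV 4.12 (cv2) and the standard library are available. Lean on these libraries where they do the work, as an engineer would, in place of code of your own. Each camera call takes 0.05 s, during which the arm holds its last target. There are 200 camera calls.

## Working session

There is one attempt and no reset: what is moved stays moved. The work goes in short steps, each a Python script; the robot and the scene stay as the last script left them, time stands still between calls to the robot, and variables do not carry over. Pictures are saved under pics/ and viewed, about 8 in all and at most 12, crops included, and the job is handed in when it is done.

```bash
ls; mkdir -p pics
python3 - <<'E'
from plant import bot
import cv2
for n in("top","side"):
    cv2.imwrite(f"pics/{n}0.png",bot.camera(n)[:,:,::-1]); c=bot.get_calibration(n); print(n,c)
s=bot.read_state();print(s)
E
```

```text
pics
top {'fx': 418.01713281123585, 'fy': 418.01713281123585, 'cx': 320.40042734366705, 'cy': 200.94240559677374, 'distortion': array([-0.06979739,  0.        ,  0.        ,  0.        ,  0.        ]), 'view': array([[-1.09409446e-02, -9.99666500e-01, -2.33919952e-02,
         3.33729836e+01],
       [ 9.95791734e-01, -1.30212571e-02,  9.07153213e-02,
        -5.82304108e+02],
       [-9.09896609e-02, -2.23010442e-02,  9.95602102e-01,
        -9.09771844e+02],
       [ 0.00000000e+00,  0.00000000e+00,  0.00000000e+00,
         1.00000000e+00]])}
side {'fx': 397.20555241572254, 'fy': 397.20555241572254, 'cx': 316.4651653323316, 'cy': 199.84734715039525, 'distortion': array([0.00313051, 0.        , 0.        , 0.        , 0.        ]), 'view': array([[ 9.34011646e-01, -3.57011037e-01,  1.28594312e-02,
        -5.23751855e+02],
       [ 1.72597826e-01,  4.82481421e-01,  8.58732595e-01,
        -1.70704132e+02],
       [-3.12781450e-01, -7.99846734e-01,  5.12262595e-01,
        -6.46305496e+02],
       [ 0.00000000e+00,  0.00000000e+00,  0.00000000e+00,
         1.00000000e+00]])}
{'t': 0.1, 'joint_pos': array([-9.97865682e-01,  3.59320836e-01,  1.11659435e-02, -2.90027688e-04,
       -1.22408406e+00, -2.88074710e-01]), 'qvel': array([ 0.00075387, -0.00186672,  0.00422088,  0.00118821,  0.00186143,
        0.00016056]), 'tau': array([-3.03389599e-03, -5.84162772e+01,  2.93748629e+01,  7.01565385e+00,
        1.01312526e-02, -7.38019548e-05]), 'tcp_pos': array([ 189.52463028, -647.40702573,  225.72282941]), 'eef_rot': array([-1.41897999e-01,  9.89881012e-01,  7.12397800e-04, -1.77114740e-04]), 'contact_force': array([-0.55173844,  0.21484411, -0.25853799]), 'moment': array([-0.04016273,  0.01337008,  0.00425942]), 'width': 87.91175822763564}
```

View pics/top0.png

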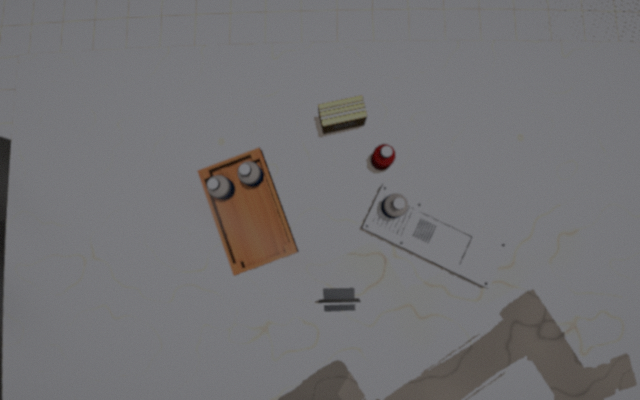

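View pics/side0.png

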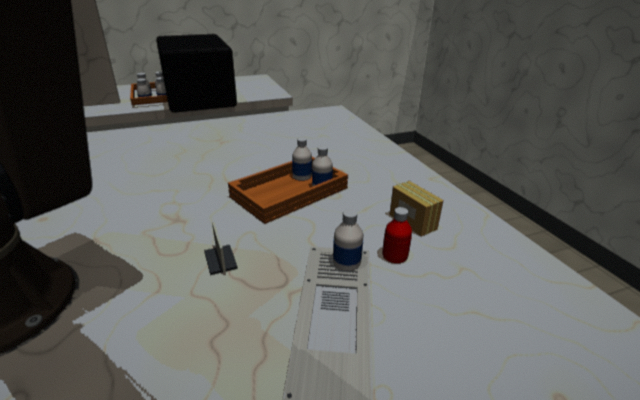

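The white bottle with a blue band stands on the vent's grille end, at top (395,206) and side (348,240). The other candidates are the two spares in the crate (top (218,187) and (250,173)) and the red look-alike (top (383,156), side (397,237)). Only the first is white and on the vent, so it is the target. I'll enlarge both regions to confirm and to get the corners.

```bash
cat > h.py <<'E'
import numpy as np, cv2
from plant import bot
def ray(n,uv):
    c=bot.get_calibration(n);K=np.array([[c['fx'],0,c['cx']],[0,c['fy'],c['cy']],[0,0,1]])
    p=cv2.undistortPoints(np.array(uv,float).reshape(-1,1,2),K,c['distortion']).reshape(-1,2)
    V=c['view'];d=np.c_[p[:,0],-p[:,1],-np.ones(len(p))]@V[:3,:3]
    return -V[:3,:3].T@V[:3,3],d
def onz(n,uv,z):
    o,d=ray(n,uv);return o+d*((z-o[2])/d[:,2])[:,None]
def proj(n,P):
    c=bot.get_calibration(n);K=np.array([[c['fx'],0,c['cx']],[0,c['fy'],c['cy']],[0,0,1]])
    V=c['view'];q=np.atleast_2d(P)@V[:3,:3].T+V[:3,3];q=q*[1,-1,-1]
    return cv2.projectPoints(q,np.zeros(3),np.zeros(3),K,c['distortion'])[0].reshape(-1,2)
def crop(src,dst,x0,y0,w,h,k,gain=1.6):
    im=cv2.imread(src)[y0:y0+h,x0:x0+w];im=cv2.convertScaleAbs(cv2.resize(im,None,fx=k,fy=k,interpolation=cv2.INTER_CUBIC),alpha=gain)
    for x in range((-x0)%20,w,20): cv2.putText(im,str(x0+x),(x*k,10),0,.35,(0,0,255));cv2.line(im,(x*k,12),(x*k,20),(0,0,255))
    for y in range((-y0)%20,h,20): cv2.putText(im,str(y0+y),(0,y*k),0,.35,(0,0,255));cv2.line(im,(24,y*k),(32,y*k),(0,0,255))
    cv2.imwrite(dst,im)
E
python3 -c "
from h import *
crop('pics/top0.png','pics/c1.png',350,175,150,118,5)
crop('pics/top0.png','pics/c2.png',190,140,120,140,4)
crop('pics/side0.png','pics/c3.png',220,130,220,120,3)
a=cv2.imread('pics/c2.png');b=cv2.imread('pics/c1.png');
"
```

```text
(no output)
```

View pics/c1.png

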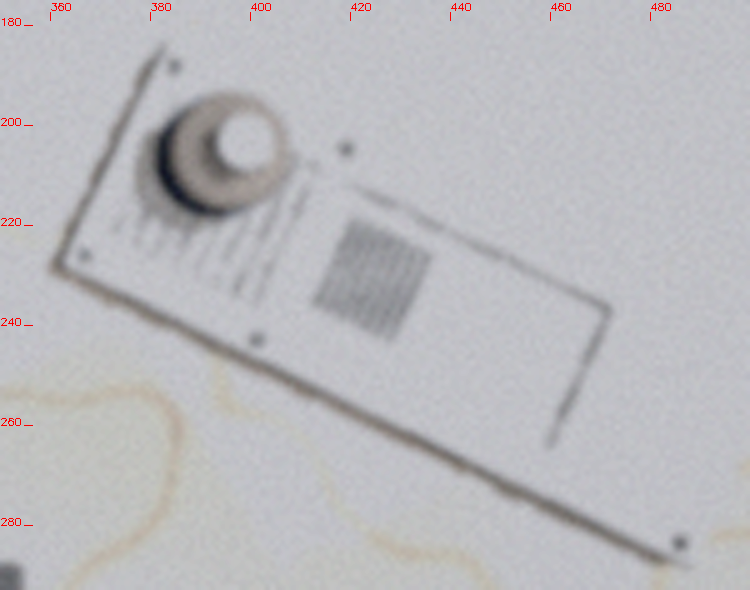

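View pics/c2.png

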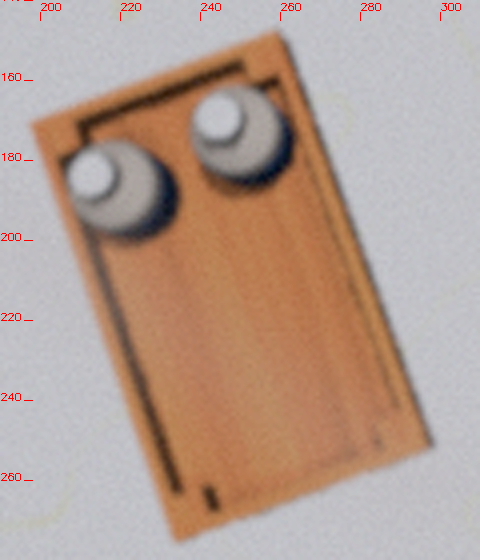

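The crops confirm it: white bottle with a dark-blue band on the grille, cap centre near (399,203). Vent edge runs (362,227) to (482,287), window end corners are (471.6,237) and (459.6,264), and the line patch is near (423.5,231). Crate corners are (198,170.5), (260,148), (298,251.7) and (234.5,275); the spares stand at its upper end and the lower part is free.

Run:
```python
from h import *
np.set_printoptions(precision=1,suppress=True)
V=onz('top',[(362.4,227.4),(382.6,184),(482,287),(384.6,188),(367,226),(419,205),(401.5,243),(486,283.5),(471.6,237),(459.6,264),(421,212.5)],30);print(V[:,:2])
d=lambda a,b:np.linalg.norm(V[a]-V[b])
print('w',d(0,1),'L',d(0,2),'winw',d(8,9),'scr',d(3,4),d(5,6),d(3,5))
C=onz('top',[(198,170.5),(260,148),(298,251.7),(234.5,275)],40);print(C[:,:2],C.mean(0),[np.linalg.norm(C[i]-C[i-1]) for i in range(4)])
P=onz('top',[(352/5+350,218/5+175),(433/5+350,250/5+175),(395/5+350,342/5+175),(312/5+350,304/5+175)],22);print('patch',P.mean(0),[np.linalg.norm(P[i]-P[i-1]) for i in range(4)])
print('bottle cap top',onz('top',[(399.4,203)],135))
im=cv2.imread('pics/side0.png');hsv=cv2.cvtColor(im,cv2.COLOR_BGR2HSV)
m=cv2.inRange(hsv,(100,100,20),(130,255,255));n,l,s,c=cv2.connectedComponentsWithStats(m)
for i in range(1,n):
    if s[i,4]>30:print(s[i],c[i],onz('side',[c[i]],55))
top=cv2.imread('pics/top0.png');g=cv2.cvtColor(top,cv2.COLOR_BGR2GRAY)
o1,d1=ray('top',[(399.4,203)]);o2,d2=ray('side',[(349.5,214)]);A=np.c_[d1[0],-d2[0]];t=np.linalg.lstsq(A,o2-o1,rcond=None)[0];print('tri cap',o1+t[0]*d1[0],o2+t[1]*d2[0])
print('sand,card,red top px',onz('top',[(343,106),(340,300),(386,151)],70))
```

```text
[[ 522.3  -66.2]
 [ 618.6 -113.3]
 [ 387.4 -327.5]
 [ 609.5 -117.5]
 [ 525.2  -76.4]
 [ 570.4 -193.3]
 [ 486.7 -152. ]
 [ 394.9 -336.7]
 [ 497.7 -308.3]
 [ 438.7 -279.4]
 [ 553.6 -197.2]]
w 107.25744319649463 L 294.0723501670799 winw 65.73688657788212 scr 93.79840390556123 93.3708725306914 85.23856579762675
[[654.  301.3]
 [702.8 160.6]
 [470.5  76.4]
 [420.7 216.5]] [562.  188.7  40. ] [np.float64(248.23064115224804), np.float64(148.89168148890332), np.float64(247.09056918546634), np.float64(148.72516400855332)]
patch [ 513.3 -205.8   22. ] [np.float64(42.672532822174816), np.float64(38.88375756758767), np.float64(44.71903474803031), np.float64(40.57455483225699)]
bottle cap top [[ 566.7 -132.1  135. ]]
[293 161  39  23 396] [309.9 172.2] [[610.1 174.8  55. ]]
[334 243  28  23 437] [346.9 255.1] [[ 561.8 -141.4   55. ]]
tri cap [ 566.9 -132.6  132.5] [ 566.2 -132.3  132.4]
sand,card,red top px [[ 786.6  -26.3   70. ]
 [ 369.5  -13.4   70. ]
 [ 685.1 -117.4   70. ]]
```

View pics/c3.png

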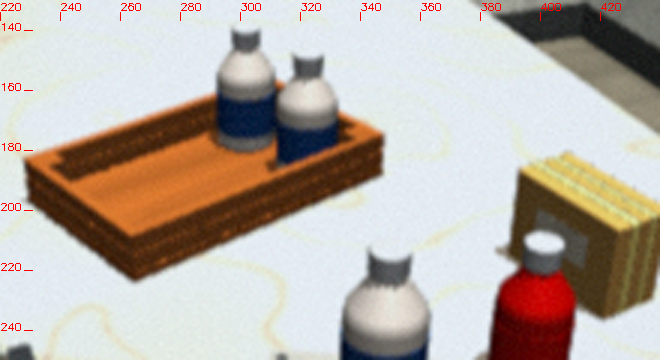

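```bash
cat >> h.py <<'E'
from scipy.spatial.transform import Rotation as R
def down(deg):
    a=np.radians(deg);y=np.array([np.cos(a),np.sin(a),0]);z=np.array([0,0,-1.])
    return R.from_matrix(np.c_[np.cross(y,z),y,z]).as_quat()
def st(tag=''):
    s=bot.read_state();print(tag,round(s['t'],2),s['tcp_pos'].round(1),'F',s['contact_force'].round(2),'w',round(s['width'],1));return s
E
python3 - <<'E'
from h import *
b=np.array([566.7,-132.4]);q=down(110)
print(bot.solve_ik([*b,200],q),bot.solve_ik([515,171.6,150],q))
bot.move_ptp([*b,200],q);st('above')
bot.line_to([*b,75],120);st('at')
bot.move_gripper(44,force=25);st('grip')
bot.line_to([*b,95],40);st('lift')
bot.line_to([*b,150],120);bot.pause(.2);st('up')
im=bot.camera('side');cv2.imwrite('pics/s1.png',im[:,:,::-1]);crop('pics/s1.png','pics/s1c.png',250,110,200,200,3)
E
```

```text
[ 0.10633733  0.22576922 -0.23730811  0.         -1.107719   -1.32806781] [ 0.68276148  0.20703361 -0.38708099  0.         -0.97668173 -1.90449195]
above 2.38 [ 566.6 -133.1  200. ] F [-0.15  0.05 -0.08] w 87.3
at 3.58 [ 567.3 -132.4   75.7] F [0.16 0.13 1.25] w 87.8
grip 4.28 [ 566.7 -132.3   75.1] F [0.04 0.22 1.59] w 49.1
lift 4.93 [ 566.6 -132.4   95.1] F [-0.65 -0.41 -2.21] w 49.3
up 5.74 [ 566.1 -132.4  149. ] F [-0.36  0.15 -3.  ] w 49.3
```

View pics/s1c.png

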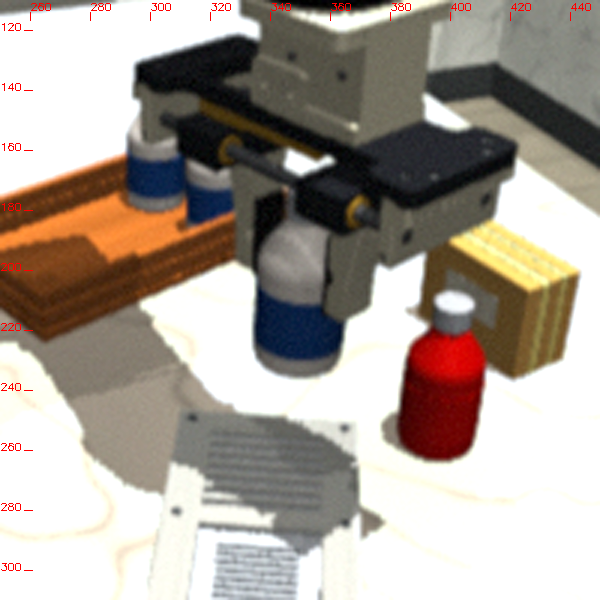

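The bottle hangs upright in the jaws (around (300,300) in the crop), clear of the vent and of the red bottle. Now I'll place it.

Run:
```python
from h import *
c=np.array([515,171.6])
bot.line_to([*c,150],150);bot.line_to([*c,60],70);bot.pause(.2)
f0=np.mean([bot.read_state()['contact_force'][2] for _ in range(3)]);st('pre')
z=58
while z>48:
    bot.line_to([*c,z],15);f=bot.read_state()['contact_force'][2]
    if f-f0>2:break
    z-=.7
st('touch')
bot.pause(.2);bot.move_gripper(74);st('open')
bot.line_to([*c,180],120);st('up')
bot.move_ptp([497,-236.5,140],down(63.3));bot.move_gripper(0,force=10);st('win')
for n in('top','side'):cv2.imwrite(f'pics/{n}2.png',bot.camera(n)[:,:,::-1])
crop('pics/side2.png','pics/s2c.png',200,130,250,190,3)
```

```text
pre 9.63 [515.1 171.7  60.3] F [-0.36  0.39 -1.96] w 49.1
touch 11.92 [515.4 171.8  53. ] F [-1.68 -0.19  4.55] w 48.8
open 12.78 [515.  171.6  52.3] F [-0.15 -1.11 -0.01] w 73.9
up 13.99 [514.5 171.4 179.2] F [0.06 0.77 0.26] w 74.2
win 16.77 [ 497.  -236.5  140. ] F [-0.03  0.62 -0.1 ] w 0.6
```

View pics/s2c.png

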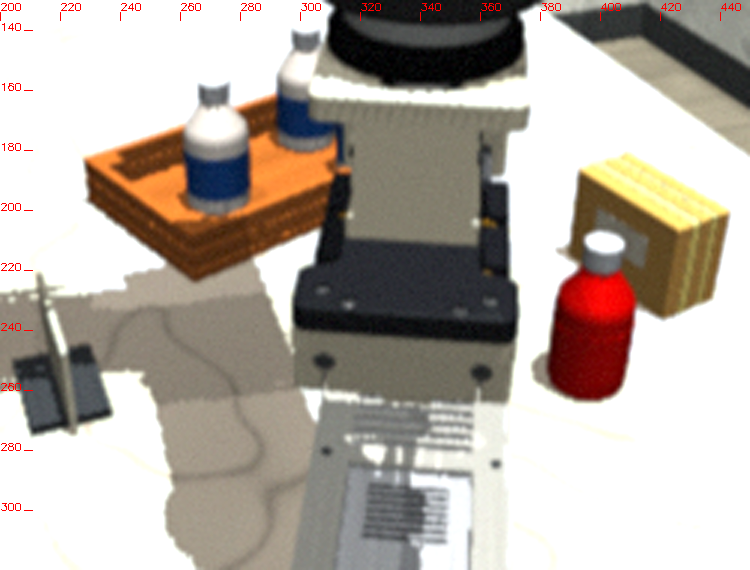

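The bottle stands upright in the free part of the crate, around (265,172) in the side view, and nothing else has moved. Next I'll feel for the plate with the closed fingertips, jaws across the vent, and drag it under force feedback.

```bash
cat > drag.py <<'E'
from h import *
import sys
def drag(y0,y1,zs=33,N=10.3,W=np.array([497.,-236.5]),th=63.3,fine=48):
    a=np.radians(th);ey=np.array([np.cos(a),np.sin(a)]);q=down(th+90)
    P=lambda y,z:[*(W+y*ey),z]
    def F():
        bot.pause(.04);f=[]
        for _ in range(4): f.append(bot.read_state()['contact_force']);bot.pause(.01)
        return np.mean(f,0)
    bot.move_ptp(P(y0,100),q);bot.line_to(P(y0,zs),70);bot.pause(.3);b=F();print('bias',b.round(2))
    z=zs
    while z>15:
        z-=.4;bot.line_to(P(y0,z),12);f=F()-b
        if f[2]>1.5:break
    s=st('contact');print('cmd z',z)
    if not 17<z<28: print('odd height, abort');bot.line_to(P(y0,100),50);return
    for _ in range(8):
        e=N-f[2]
        if abs(e)<.6:break
        z-=np.clip(.05*e,-.3,.3);bot.line_to(P(y0,z),10);f=F()-b
    print('pressed',round(z,2),f.round(2))
    y=y0;slope=0;log=[]
    while y>y1:
        d=1.5 if y0-y<fine else .7
        y-=d;dz=-np.clip(.06*(N-f[2]),-.25,.25);slope+=.15*(dz-slope)
        z+=dz+slope*.5;bot.line_to(P(y,z),15);f=F()-b
        t=f[:2]@ey;log.append(f'{y:.1f}:{f[2]:.1f}/{t:.1f}')
        if np.linalg.norm(f)>14: print('high');break
        if y0-y>40 and t>8: print('stop felt');break
    print(*log);s=st('end');print('y reached',(s['tcp_pos'][:2]-W)@ey)
    bot.line_to(P(y,z+4),40);bot.line_to(P(y,120),100);st('free')
E
python3 - <<'E'
from drag import *
drag(35,-26.5)
bot.move_ptp([420,-20,260],down(110))
for n in('top','side'):cv2.imwrite(f'pics/{n}3.png',bot.camera(n)[:,:,::-1])
crop('pics/top3.png','pics/t3c.png',350,175,150,118,5)
st()
E
```

```text
bias [-0.03  0.01 -0.16]
contact 26.85 [ 512.8 -205.2   24.3] F [ 0.05 -0.35  1.47] w 0.4
cmd z 24.20000000000003
pressed 22.71 [-2.17  1.94  8.98]
33.5:9.7/3.0 32.0:9.9/3.9 30.5:9.6/3.7 29.0:10.2/4.1 27.5:10.4/3.9 26.0:10.3/4.0 24.5:10.1/3.8 23.0:10.1/4.2 21.5:10.0/4.2 20.0:10.1/4.2 18.5:10.0/4.5 17.0:10.5/3.7 15.5:10.1/4.5 14.0:9.7/3.5 12.5:10.6/4.0 11.0:10.0/4.1 9.5:10.0/3.7 8.0:9.7/4.3 6.5:10.3/4.5 5.0:10.0/3.9 3.5:10.1/3.8 2.0:10.2/3.5 0.5:10.1/4.2 -1.0:10.1/3.4 -2.5:10.1/3.8 -4.0:10.0/4.0 -5.5:9.9/4.2 -7.0:10.7/3.9 -8.5:10.1/3.9 -10.0:9.9/4.0 -11.5:9.9/4.3 -13.0:9.9/4.5 -13.7:10.0/4.2 -14.4:10.1/4.5 -15.1:10.1/4.5 -15.8:10.3/4.4 -16.5:10.1/3.8 -17.2:10.1/4.5 -17.9:10.2/4.0 -18.6:10.0/4.5 -19.3:10.5/4.5 -20.0:10.1/4.6 -20.7:9.5/4.4 -21.4:9.8/4.5 -22.1:10.2/4.4 -22.8:10.3/4.4 -23.5:10.5/4.8 -24.2:9.8/4.4 -24.9:10.3/4.4 -25.6:10.4/4.4 -26.3:10.5/5.4 -27.0:10.1/6.0
end 46.35 [ 486.  -260.1   22.5] F [ 0.97  6.24 10.17] w 0.4
y reached -25.993727518738833
free 47.69 [ 484.4 -260.5  119.3] F [-0.02  0.55  0.11] w 0.3
 48.99 [420.  -20.5 259.3] F [ 0.94 -0.01 -0.49] w 0.2
```

View pics/t3c.png

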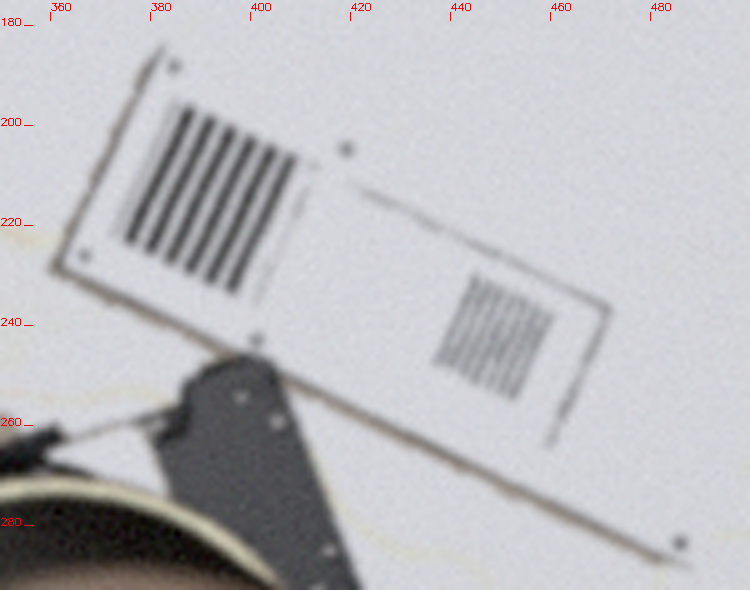

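The duct shows dark between the grille bars and the patch has moved to about (448.8,242.4). The tangential force rose from 4.4 to 6.0 N over the last two steps, which suggests the stop. I'll quantify the travel and check the crate.

Run:
```python
from h import *
f=lambda c:onz('top',np.array(c)/5+[350,175],22.5).mean(0)[:2]
a=f([(352,218),(433,250),(395,342),(312,304)]);b=f([(475,273),(555,312),(513,400),(432,362)])
ey=np.array([np.cos(np.radians(63.3)),np.sin(np.radians(63.3))]);W=np.array([497,-236.5])
print('moved',(a-b)@ey,'travel est',36-(a-W)@ey,36-(b-W)@ey)
st();crop('pics/side3.png','pics/s3c.png',200,130,250,190,3)
```

```text
moved 59.65098660661313 travel est 1.1254963414707149 60.77648294808385
 48.99 [420.  -20.5 259.3] F [ 0.94 -0.01 -0.49] w 0.2
```

View pics/s3c.png

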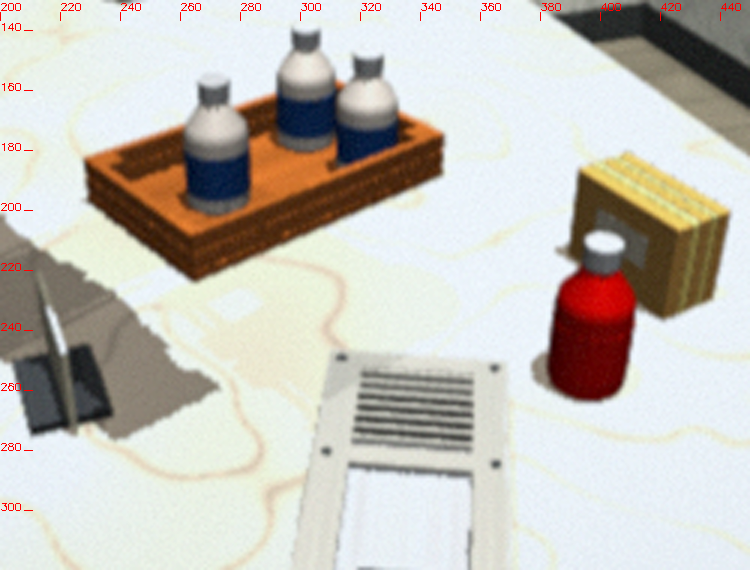

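The bottle is upright in the crate at about (272,178), and the spares, card and sandwich are where they started. The grille shows the open duct, travel is about 60 mm, and the arm is clear of everything. I'm handing the job in.

```bash
python3 -c "
from plant import bot
bot.close_job()"
```

```text
the job is handed in; nothing more can be done
```

The bottle is in the crate and the vent is open. I handed the job in at about 49 s of the 72 s allowed.

- **Bottle:** I lifted the white bottle off the grille and set it down at the crate's free spot, feeling about 6.5 N on touchdown. The last side picture shows it upright beside the two spares. Nothing else had visibly moved.
- **Damper plate:** I felt the plate 6 mm below the vent top. I dragged it with closed fingertips, pressing at about 10 N (readings up to 10.7 N) against about 4 N of drag.
- **Opening:** The printed patch moved 59.7 mm, so travel is about 60.8 mm, against a stop at 60 mm. That is exact to about 2 mm. The duct shows dark between the grille bars, and the drag rose to 6 N at the end, which fits the stop.
- **End state:** The gripper is shut and empty, and the arm is clear of everything.

No check failed. The drag rise at the stop was modest, so the travel rests mainly on the picture. I viewed 8 pictures.

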